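# Uncap a transmitter of unknown thread hand at the issue counter

## Robot

A 6-joint arm with a two-finger parallel gripper is mounted at the origin on the work surface. World frame = base frame: x ahead of the robot, y to its left, z up, the work surface at z = 0. Lengths are in mm, angles in rad, forces in N, time in s.
With the tool pointing down it reaches from about 350 to 975 mm from the base axis. Payload 7.1 kg.
Tool frame: the origin (TCP) lies midway between the tips of the shut fingers; the grasp point (between the pads) lies 19 mm behind it; z points along the fingers, y is the line along which they close (so a half turn about z gives the same grasp; the last joint's range is limited). The gripper opens to 88 mm and grips with 3 to 60 N. Pads are 20 mm wide; open, the fingers measure 115 mm over their backs; the gripper's body (75 mm by 178 mm) begins 61 mm behind the grasp point.
Start: joints at [1.157, 0.423, 1.63, -0, 1.089, -0.019], TCP at [240.357, 576.917, 222.675] pointing down, gripper open.
Joint ranges: [-3, 3], [-0.9, 2.11], [0.09, 2.58], [-1.31, 4.45], [0.11, 2.69], [-2.54, 2.54]. Speed limits (rad/s): [2.39, 2.39, 3.01, 3.14, 3.14, 3.14].

## Interface

Orientations are given as a rotation vector (axis times angle).
In Python, from workcell import ctrl gives the robot as it stands.
- The arm moves only by the shell command python3 -m inch 'ROWS' [OPENING]. ROWS is JSON, a list of rows, each an object with "xyz": the shift along the tool's x, y, z in mm, a list of three; "rot": the turn, a rotation vector about the tool's x, y, z in rad, a list of three. In form: [{"xyz": [dx, dy, dz], "rot": [ax, ay, az]}, ...]. A call has 1 to 12 rows; each row is the pose to reach, as a shift and turn from the pose commanded when the call began, along the tool's axes at that moment; what a row does not reach only later rows make up. A row lasts 1/12 s, in which the tool goes at most 41.7 mm and 7.16 degrees, less where a joint would pass 70% of its speed; a pose out of reach is approached as far as the arm can. A call with a gripper value outside its range is refused whole. OPENING is the closure in counts, from 0 (fully open) to 255 (shut), set as the call begins (- or left out, the last holds). The fingers move at their own pace and stop on an object; the grip force is fixed at half the most. Time passes only in rows, so rows that repeat a pose let the fingers close. It gives the time, the measured TCP pose, the force, the opening and the grip force at its end, in the units of the state.
- ctrl.get_obs(): the state, without advancing time (a new reading comes with each control period).
- ctrl.get_image(name): name is "scene" or "top"; returns the picture (400x640x3 uint8, red, green, blue); there is no depth.
- ctrl.camera_model(name): a dict with "fx", "fy", "cx", "cy" (pixels), "k1" (the pictures are not rectified: a ray, as slopes to the right and down, at radius r is drawn at 1 + k1 r^2 times it, then the intrinsics apply), "position" and "attitude" of the camera in the world. Camera axes: x right, y up, looking along -z (the intrinsics and any distortion apply to the point x, -y, -z); pixel columns grow to the right and rows downward; lengths in mm; the calibration is good to about 2 mm. A picture is of the moment at which its call begins. camera_model takes no time and is no camera call.
- ctrl.close_job(): hands the job in; it is judged then, once.
The state is a dict: "t": time; "qpos": joint angles; "qvel": joint speeds; "joint_torque": joint torques, N m; "ee_pos": TCP position; "orientation": TCP orientation; "ft_force": force on the tool from outside, world axes, zero at the start; "moment": the same for the moment, N m; "width": finger opening in mm; "grasp_force": force on a finger pad.
Only numpy, scipy, OpenCV 4.12 (cv2) and the standard library are available. Lean on these libraries where they do the work, as an engineer would, in place of code of your own. Each camera call takes 0.05 s, during which the arm holds its last target. There are 200 camera calls.

## Task

Take the capped transmitter standing in the peg end of the tray, seat it fully down and upright in the raised square cradle and let go of it. Then unscrew its round cap there: nothing shows whether the thread is ordinary or reverse, so try the cap one way and then the other until it comes loose. Lift the cap off at least 5 cm and finish still holding it level and still in the gripper, with the transmitter left seated in the cradle and the spare transmitter, mug, battery and spray bottle left where they are.

Things in the scene. Friction and masses are not known exactly. Their poses are not given: they have to be found in the camera images.
- transmitter_a: loose transmitter: upright square black body 50 x 50 x 90 mm, about 350 g, flat top; origin at the centre of its underside, z up, x and y square to its faces. Under its cap a steel neck, 18 mm radius, 15 mm high. Both transmitters look the same; one has an ordinary, one a reverse thread; which stands at the peg end changes from run to run.
- transmitter_b: loose transmitter: upright square black body 50 x 50 x 90 mm, about 350 g, flat top; origin at the centre of its underside, z up, x and y square to its faces. Under its cap a steel neck, 18 mm radius, 15 mm high. Both transmitters look the same; one has an ordinary, one a reverse thread; which stands at the peg end changes from run to run.
- cap: round knurled aluminium cap, 46 mm diameter, 24 mm high, 40 g, a loose part screwed on the transmitter at the peg end: its rim rests on the body's top, 90 mm above the transmitter's origin, its axes at first parallel to the transmitter's within 5 degrees. Origin at the centre of its lower rim, z up. A rib 34 x 6 x 3 mm on its top lies along its x axis and shows its turning.
- cap_top (a point): centre of the cap's flat top, 24 mm above its origin. Quick thread: in the loosening direction, clockwise or counter-clockwise unknown beforehand, the cap turns freely without rising and lifts straight off after 55 to 80 degrees (aim at 68; a stop follows at about 85). The other way it meets a hard stop within 10 degrees and the fingers then slip round it.
- cap_spare: the same cap on the spare transmitter, in the other end of the tray; origin at the centre of its lower rim. Leave that transmitter and cap alone.
- tray: fixed grey tray 130 x 270 mm, walls 14 mm high, 5 mm thick, floor 5 mm thick, a wall across the middle. Origin under its centre, z up. The transmitters stand on its floor, parallel to its axes: the one to handle 65 mm to +y of the origin, the spare 65 mm to -y. A steel peg, 12 mm diameter, 34 mm high, 124 mm to +y, marks the peg end.
- cradle: fixed grey pedestal, 66 mm square on a 110 mm square base plate 6 mm thick; in its top a square socket 54 mm wide (2 mm play each side, any of four ways round): floor 40 mm, straight walls to 62 mm, flared mouth to 72 mm above the counter. Origin at the centre of its underside; x and y square to the socket's walls.
- cradle_seat (a point): centre of the socket's floor, 40 mm above the counter: where the underside of the seated transmitter comes to rest; axes as the cradle's.
- mug: white mug, 76 mm diameter, 90 mm high, with a handle at its +y; origin under its centre. Bystander.
- battery: steel battery cell standing upright, 26 mm diameter, 50 mm high; origin under its centre. Bystander.
- spray: white bottle with grey cap, 48 mm diameter, 130 mm high; origin under its centre. Bystander.
Mind the look-alikes: they are no part of the job. What is shaped like the cap but blue is not meant.

How it is judged:
By the outcome, as a careful person would: the job done as asked, in the order asked, and still so for the second after the job is handed in, while the arm keeps its last pose, push and grip.
It also fails if it takes over 56 s, if anything falls off the work surface, if the arm or the gripper's body presses on something with over 40 N, if the wrist force passes 120 N, or if a joint passes its speed limit or range.

## Working session

There is one attempt and no reset: what is moved stays moved. The work goes in short steps, Python scripts to look and compute and a shell command to move; the robot and the scene stay as the last step left them, time stands still between calls to the robot, and variables do not carry over. Pictures are saved under pics/ and viewed, at most 10 in all, crops included, and the job is handed in when it is done.

```bash
mkdir -p pics; ls
python3 - <<'E'
from workcell import ctrl
import cv2
for n in("scene","top"):
    cv2.imwrite(f"pics/{n}0.png",ctrl.get_image(n)[:,:,::-1]); print(ctrl.camera_model(n))
print(ctrl.get_obs())
E
```

```text
pics
{'fx': 453.2836406160513, 'fy': 453.2836406160513, 'cx': 314.88755072443865, 'cy': 200.69434005098248, 'k1': -0.02645303606387277, 'position': array([1001.30420609,  400.49417524, 1037.08786614]), 'attitude': array([0.27494768, 0.62283569, 2.21084122])}
{'fx': 433.0429475386053, 'fy': 433.0429475386053, 'cx': 320.3689632097615, 'cy': 202.41257113590876, 'k1': 0.018785939055941697, 'position': array([ 413.08467149,   -9.50354251, 1348.6803987 ]), 'attitude': array([ 0.11227074, -0.08381757, -1.54010049])}
{'t': 0.1, 'qpos': array([ 1.15703740e+00,  4.23762806e-01,  1.63055937e+00,  4.74846204e-06,
        1.08857038e+00, -1.89926478e-02]), 'qvel': array([-0.00079182, -0.00144448, -0.00233661, -0.00158172,  0.000973  ,
       -0.00166043]), 'joint_torque': array([ 4.34576332e-04, -5.45618784e+01, -2.74327791e+01,  6.45427289e-02,
        1.87613012e-02, -6.01926718e-05]), 'ee_pos': array([240.15430956, 576.51582811, 222.00172457]), 'orientation': array([-6.16026481e-01, -3.08031371e+00,  1.99266776e-03]), 'ft_force': array([-1.10790914,  0.1599179 ,  0.60313638]), 'moment': array([0.01188808, 0.00497062, 0.00544006]), 'grasp_force': 0.0, 'width': 87.83343865789094}
```

View pics/scene0.png

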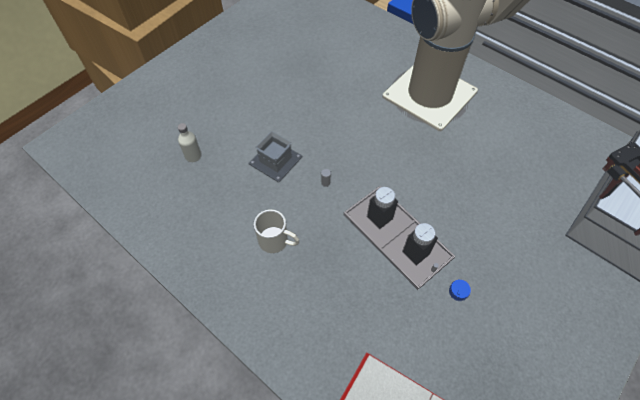

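View pics/top0.png

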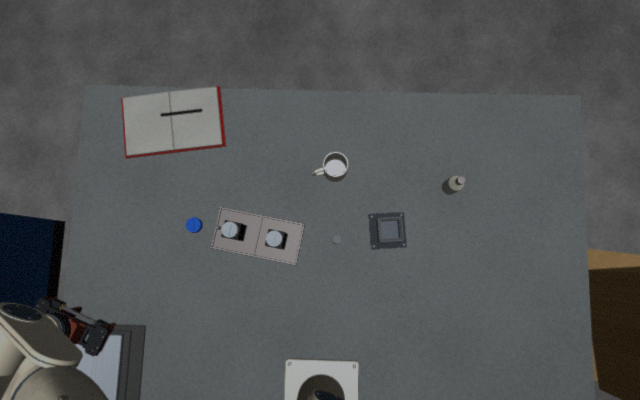

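The candidates for the target in the scene picture are:
- the cap at (424,233), next to the peg at (434,268)
- the spare at (385,197)
- the blue look-alike at (460,290)

In the top picture they are at (230,230), (274,239) and (194,225). By the description I choose the one at the peg end, and I'll check that in a close crop.

```bash
cat > h.py <<'E'
import numpy as np,cv2
from workcell import ctrl
from scipy.spatial.transform import Rotation as R
def ray(n,u,v):
    m=ctrl.camera_model(n);K=np.array([[m['fx'],0,m['cx']],[0,m['fy'],m['cy']],[0,0,1]])
    p=cv2.undistortPoints(np.array([[[u,v]]],float),K,np.array([m['k1'],0,0,0.]))[0,0]
    return m['position'],R.from_rotvec(m['attitude']).apply([p[0],-p[1],-1])
def at(n,u,v,z):
    o,d=ray(n,u,v);return (o+d*(z-o[2])/d[2])[:2]
def proj(n,P):
    m=ctrl.camera_model(n);q=R.from_rotvec(m['attitude']).inv().apply(np.atleast_2d(P)-m['position'])
    s=np.c_[q[:,0]/-q[:,2],-q[:,1]/-q[:,2]];s=s*(1+m['k1']*(s**2).sum(1))[:,None]
    return s*m['fx']+[m['cx'],m['cy']]
E
python3 - <<'E'
from h import *
a=cv2.imread('pics/scene0.png');b=cv2.imread('pics/top0.png')
z=lambda i,x,y,w,h,k:cv2.resize(i[y:y+h,x:x+w],None,fx=k,fy=k,interpolation=cv2.INTER_CUBIC)
c=np.vstack([np.hstack([z(a,340,180,130,115,3),z(a,245,125,130,115,3)]),np.hstack([z(b,205,200,105,70,4)[:, :390],z(b,360,200,98,70,4)[:,:390]])])
print(c.shape);cv2.imwrite('pics/c1.png',c[:600])
E
```

```text
(625, 780, 3)
```

View pics/c1.png

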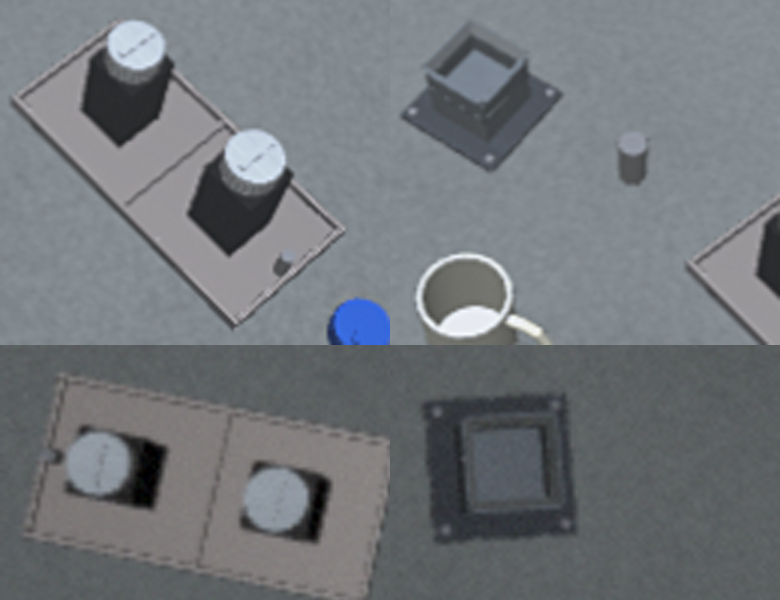

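The crop confirms it: the peg (scene (434,268), top (219,228)) is beside the transmitter with its cap at scene (424,233) and top (230,230). The cradle is at scene (274,150) and top (388,231). Next I fit the tray and cradle poses.

Run:
```python
from h import *
from scipy.optimize import least_squares
def fit(obs,x0):
    def f(x):
        c,s=np.cos(x[2]),np.sin(x[2]);r=[]
        for n,u,v,X,Y,Z in obs: r+=list(proj(n,[x[0]+c*X-s*Y,x[1]+s*X+c*Y,Z])[0]-[u,v])
        return r
    s=least_squares(f,x0,loss='soft_l1');print(s.x.round(3),np.array(f(s.x)).round(1).reshape(-1,2).tolist());return s.x
S,T='scene','top'
# tray: +y at peg end
p1=at(S,434.5,266,39);p2=at(T,219,228,39);print('peg',p1,p2)
for n,u,v in((S,424,232),(T,229.8,230),(S,385,195),(T,274,239)): print('cap',n,at(n,u,v,124 if 0 else 119))
print('corners',[at(T,*q,14).round() for q in((220.5,207.5),(302,223.3),(296.3,263.3),(211.8,247.5))],[at(S,*q,14).round() for q in((344,213.3),(379.3,186.7),(455,256.7),(418.7,288.3))])
print('cradle',[at(T,*q,6).round() for q in((368.5,214.3),(403.5,212.3),(406.8,247),(371.8,249.3))],[at(S,*q,6).round() for q in((249,162.7),(279,181.7),(302.3,156.3))],[at(S,*q,72).round() for q in((257,148.3),(272.3,132.3),(291.3,145.7),(275.7,161))])
t0=[440,200,-.17]
fit([(T,220.5,207.5,65,135,14),(T,302,223.3,65,-135,14),(T,296.3,263.3,-65,-135,14),(T,211.8,247.5,-65,135,14),
(S,344,213.3,65,-135,14),(S,379.3,186.7,-65,-135,14),(S,455,256.7,-65,135,14),(S,418.7,288.3,65,135,14)],t0)
fit([(T,368.5,214.3,55,55,6),(T,403.5,212.3,55,-55,6),(T,406.8,247,-55,-55,6),(T,371.8,249.3,-55,55,6),
(S,249,162.7,55,-55,6),(S,279,181.7,55,55,6),(S,302.3,156.3,-55,55,6),(S,257,148.3,33,-33,72),(S,272.3,132.3,-33,-33,72),(S,291.3,145.7,-33,33,72),(S,275.7,161,33,33,72)],[340,-180,0.05])
```

```text
peg [500.68298796 332.82215139] [491.08937931 322.0150449 ]
cap scene [485.93492739 274.35416033]
cap top [481.49566553 270.62868177]
cap scene [463.19374467 148.24543276]
cap top [459.53592144 143.58356169]
corners [array([556., 327.]), array([514.,  72.]), array([392.,  85.]), array([432., 347.])] [array([516.,  72.]), array([390.,  92.]), array([435., 356.]), array([560., 334.])]
cradle [array([ 549., -133.]), array([ 558., -241.]), array([ 451., -252.]), array([ 441., -145.])] [array([ 558., -236.]), array([ 550., -128.]), array([ 444., -137.])] [array([ 539., -213.]), array([ 472., -220.]), array([ 472., -149.]), array([ 537., -146.])]
[ 4.74503e+02  2.11686e+02 -1.63000e-01] [[-2.1, -1.4], [1.4, -0.8], [-1.3, 1.0], [-2.8, -0.1], [-1.3, -0.6], [-0.5, -1.1], [0.3, -0.8], [0.1, 0.2]]
[ 5.00548e+02 -1.87520e+02  8.10000e-02] [[-1.6, -0.7], [-1.2, -0.6], [-1.7, 0.3], [-2.5, -0.2], [-0.8, 0.2], [-0.2, 0.2], [0.7, -0.6], [-0.6, -1.4], [-0.5, -0.9], [-0.5, -3.3], [-0.1, -2.6]]
```

```bash
cat >> h.py <<'E'
def rel(x,y,z,yaw):
    "shift and turn to bring TCP to xyz, tool down, tool y at world angle yaw (deg)"
    o=ctrl.get_obs();C=R.from_rotvec(o['orientation']);a=np.radians(yaw)
    Y=np.array([np.cos(a),np.sin(a),0]);Z=np.array([0,0,-1.]);G=R.from_matrix(np.c_[np.cross(Y,Z),Y,Z])
    m=C.as_matrix();print('now',o['ee_pos'].round(1),'yaw',np.degrees(np.arctan2(m[1,1],m[0,1])).round(1),'tilt',m[:2,2].round(4),'q6',o['qpos'][5].round(3),'F',o['ft_force'].round(1),'M',o['moment'].round(2),'w',round(o['width'],1),'g',round(o['grasp_force'],1),'t',round(o['t'],2))
    print('xyz',C.inv().apply(np.array([x,y,z])-o['ee_pos']).round(1),'rot',(C.inv()*G).as_rotvec().round(4))
E
python3 -c "
from h import *
rel(485,275,180,-9.3)"
```

```text
now [240.2 576.5 222. ] yaw 67.4 tilt [-0.0005 -0.0012] q6 -0.019 F [-1.1  0.2  0.6] M [0.01 0.   0.01] w 87.8 g 0.0 t 0.1
xyz [-342.  -184.1   42.2] rot [-1.1000e-03  8.0000e-04  1.3383e+00]
```

```bash
python3 -m inch '[{"xyz":[-342,-184,42],"rot":[0,0,1.338]},{"xyz":[-342,-184,42],"rot":[0,0,1.338]},{"xyz":[-342,-184,42],"rot":[0,0,1.338]},{"xyz":[-342,-184,42],"rot":[0,0,1.338]},{"xyz":[-342,-184,42],"rot":[0,0,1.338]},{"xyz":[-342,-184,42],"rot":[0,0,1.338]},{"xyz":[-342,-184,42],"rot":[0,0,1.338]},{"xyz":[-342,-184,42],"rot":[0,0,1.338]},{"xyz":[-342,-184,42],"rot":[0,0,1.338]},{"xyz":[-342,-184,42],"rot":[0,0,1.338]},{"xyz":[-342,-184,42],"rot":[0,0,1.338]},{"xyz":[-342,-184,42],"rot":[0,0,1.338]}]' 0
python3 - <<'E'
from h import *
rel(485,275,57,-9.3)
a=ctrl.get_image('scene')[:,:,::-1];b=ctrl.get_image('top')[:,:,::-1]
z=lambda i,x,y,w,h,k:cv2.resize(i[y:y+h,x:x+w],None,fx=k,fy=k,interpolation=cv2.INTER_CUBIC)
cv2.imwrite('pics/c2.png',np.hstack([z(a,340,110,130,180,3),z(b,180,190,130,180,3)]))
E
```

```text
t: 1.1
ee_pos: [485.8, 274.1, 180.1]
orientation: [-2.4, -2.027, 0.002]
ft_force: [0.2, 1.1, 0.4]
width: 88.0
grasp_force: 0.0
now [485.8 274.1 180.1] yaw -9.6 tilt [-0.0009 -0.0005] q6 0.66 F [0.2 1.1 0.4] M [-0.05  0.08  0.01] w 88.0 g 0.0 t 1.1
xyz [  0.8  -0.8 123.1] rot [-0.0008  0.0006 -0.0054]
```

View pics/c2.png

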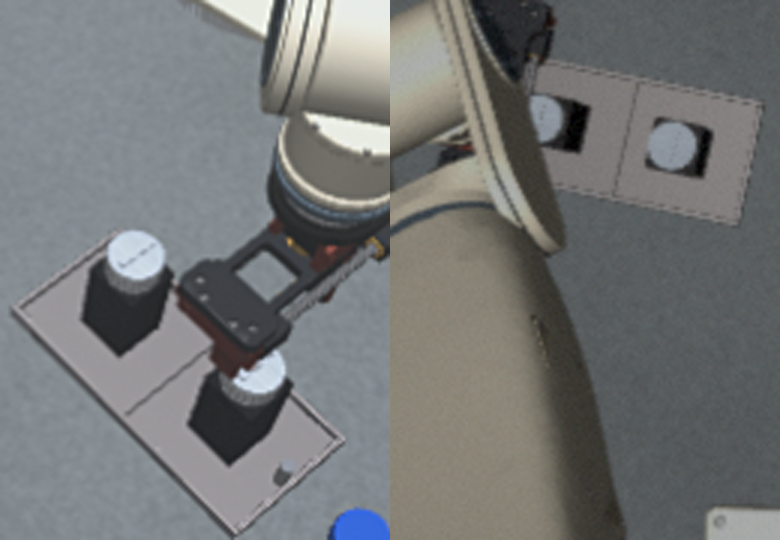

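The gripper's fingers straddle the cap at the peg end (crop (255,370)), so I go down.

```bash
python3 -m inch '[{"xyz":[1,-1,30],"rot":[0,0,-0.005]},{"xyz":[1,-1,60],"rot":[0,0,-0.005]},{"xyz":[1,-1,80],"rot":[0,0,-0.005]},{"xyz":[1,-1,100],"rot":[0,0,-0.005]},{"xyz":[1,-1,115],"rot":[0,0,-0.005]},{"xyz":[1,-1,123],"rot":[0,0,-0.005]},{"xyz":[1,-1,123],"rot":[0,0,-0.005]}]'
python3 - <<'E'
from h import *
rel(485,275,57,-9.3)
a=ctrl.get_image('scene')[:,:,::-1]
cv2.imwrite('pics/c3.png',cv2.resize(a[180:295,370:500],None,fx=5,fy=5,interpolation=cv2.INTER_CUBIC))
E
```

```text
t: 1.78
ee_pos: [482.9, 276.8, 56.1]
orientation: [-2.385, -2.044, 0.005]
ft_force: [0.0, 0.3, -0.3]
width: 87.8
grasp_force: 0.0
now [482.9 276.8  56.1] yaw -8.8 tilt [-0.0028 -0.0015] q6 0.653 F [ 0.   0.3 -0.3] M [-0.02  0.07 -0.03] w 87.8 g 0.0 t 1.78
xyz [-1.5  2.3 -0.9] rot [-0.0025  0.0019  0.0084]
```

View pics/c3.png

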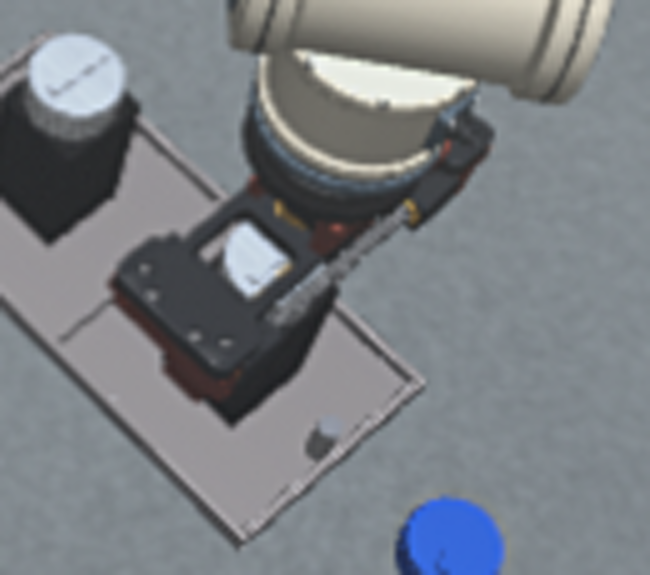

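The fingers straddle the body (crop (250,300)) and the cap shows under the gripper. I close.

```bash
H='{"xyz":[0,0,0],"rot":[0,0,0]}'; python3 -m inch '[{"xyz":[0,0,0],"rot":[0,0,0]},{"xyz":[0,0,0],"rot":[0,0,0]},{"xyz":[0,0,0],"rot":[0,0,0]},{"xyz":[0,0,0],"rot":[0,0,0]},{"xyz":[0,0,0],"rot":[0,0,0]},{"xyz":[0,0,0],"rot":[0,0,0]},{"xyz":[0,0,0],"rot":[0,0,0]},{"xyz":[0,0,0],"rot":[0,0,0]},{"xyz":[0,0,0],"rot":[0,0,0]}]' 255
python3 -c "
from h import *
rel(485,275,157,-9.3)"
```

```text
t: 2.58
ee_pos: [484.3, 276.7, 57.9]
orientation: [-2.389, -2.04, 0.0]
ft_force: [-2.8, -0.2, 5.6]
width: 50.1
grasp_force: 29.9
now [484.3 276.7  57.9] yaw -9.0 tilt [-0.0002  0.    ] q6 0.655 F [-2.8 -0.2  5.6] M [-0.07  0.43  0.04] w 50.1 g 29.9 t 2.58
xyz [ -1.6   0.9 -99.1] rot [-0.0002  0.      0.0054]
```

```bash
python3 -m inch '[{"xyz":[0,0,-8],"rot":[0,0,0]},{"xyz":[0,0,-25],"rot":[0,0,0]},{"xyz":[0,0,-50],"rot":[0,0,0]},{"xyz":[0,0,-80],"rot":[0,0,0]},{"xyz":[0,0,-110],"rot":[0,0,0]},{"xyz":[0,0,-135],"rot":[0,0,0]},{"xyz":[0,0,-150],"rot":[0,0,0]},{"xyz":[0,0,-160],"rot":[0,0,0]},{"xyz":[0,0,-160],"rot":[0,0,0]}]'
python3 -c "
from h import *
rel(500.5,-187.5,220,4.6)"
```

```text
t: 3.33
ee_pos: [485.3, 277.0, 219.6]
orientation: [2.388, 2.04, 0.005]
ft_force: [0.1, -0.1, -4.2]
width: 50.1
grasp_force: 29.9
now [485.3 277.  219.6] yaw -9.0 tilt [0.0028 0.0014] q6 0.655 F [ 0.1 -0.1 -4.2] M [-0.   -0.    0.05] w 50.1 g 29.9 t 3.33
xyz [-456.4   87.7   -1. ] rot [ 0.0028 -0.0015 -0.2374]
```

```bash
python3 -m inch '[{"xyz":[-20,4,0],"rot":[0,0,-0.01]},{"xyz":[-55,11,0],"rot":[0,0,-0.03]},{"xyz":[-95,19,0],"rot":[0,0,-0.05]},{"xyz":[-135,27,0],"rot":[0,0,-0.07]},{"xyz":[-175,34,0],"rot":[0,0,-0.09]},{"xyz":[-215,42,0],"rot":[0,0,-0.11]},{"xyz":[-255,50,0],"rot":[0,0,-0.13]},{"xyz":[-295,57,0],"rot":[0,0,-0.15]},{"xyz":[-335,65,0],"rot":[0,0,-0.17]},{"xyz":[-375,72,0],"rot":[0,0,-0.19]},{"xyz":[-410,79,0],"rot":[0,0,-0.21]},{"xyz":[-440,85,0],"rot":[0,0,-0.23]}]'
python3 -m inch '[{"xyz":[-10,2,0],"rot":[0,0,-0.007]},{"xyz":[-16,3,0],"rot":[0,0,-0.007]},{"xyz":[-16,3,0],"rot":[0,0,-0.007]},{"xyz":[-16,3,0],"rot":[0,0,-0.007]}]'
python3 - <<'E'
from h import *
rel(500.5,-187.5,145,4.6)
E
```

```text
t: 4.33
ee_pos: [498.3, -173.5, 216.0]
orientation: [-2.138, -2.299, 0.002]
ft_force: [1.0, -0.2, -4.3]
width: 49.8
grasp_force: 29.9
t: 4.67
ee_pos: [503.2, -185.9, 216.7]
orientation: [-2.13, -2.307, 0.001]
ft_force: [-0.1, 0.3, -4.9]
width: 49.8
grasp_force: 29.9
now [ 503.2 -185.9  216.7] yaw 4.6 tilt [-0.0018  0.0011] q6 -0.456 F [-0.1  0.3 -4.9] M [0.05 0.07 0.  ] w 49.8 g 29.9 t 4.67
xyz [-1.4 -2.7 71.7] rot [-0.0017 -0.0013 -0.0004]
```

```bash
python3 -m inch '[{"xyz":[-1,-2,20],"rot":[0,0,0]},{"xyz":[-1,-2,45],"rot":[0,0,0]},{"xyz":[-1,-2,65],"rot":[0,0,0]},{"xyz":[-1,-2,78],"rot":[0,0,0]},{"xyz":[-1,-2,80],"rot":[0,0,0]},{"xyz":[-1,-2,80],"rot":[0,0,0]},{"xyz":[-1,-2,80],"rot":[0,0,0]}]'
python3 - <<'E'
from h import *
P=[]
for i in range(3):
    a=ctrl.get_image('scene')[:,:,::-1];P.append(ctrl.get_obs()['ee_pos'])
b=ctrl.get_image('top')[:,:,::-1]
print(np.mean(P,0),np.std(P,0))
rel(500.5,-187.5,92.5,4.6)
z=lambda i,x,y,w,h,k:cv2.resize(i[y:y+h,x:x+w],None,fx=k,fy=k,interpolation=cv2.INTER_CUBIC)
cv2.imwrite('pics/c4.png',np.hstack([z(a,235,90,80,110,5),z(b,350,190,80,110,5)]))
E
```

```text
t: 5.25
ee_pos: [502.4, -187.3, 138.3]
orientation: [2.129, 2.309, 0.0]
ft_force: [0.2, -0.2, -3.6]
width: 49.5
grasp_force: 29.9
[ 502.67638679 -187.87450843  138.77392836] [0.03194575 0.15280168 0.08764778]
now [ 502.5 -188.1  138.7] yaw 4.6 tilt [ 0.0018 -0.0007] q6 -0.461 F [-0.1  0.3 -4.5] M [-0.08  0.06  0.  ] w 49.7 g 29.9 t 5.45
xyz [ 0.8 -2.1 46.2] rot [ 0.0017  0.0008 -0.    ]
```

View pics/c4.png

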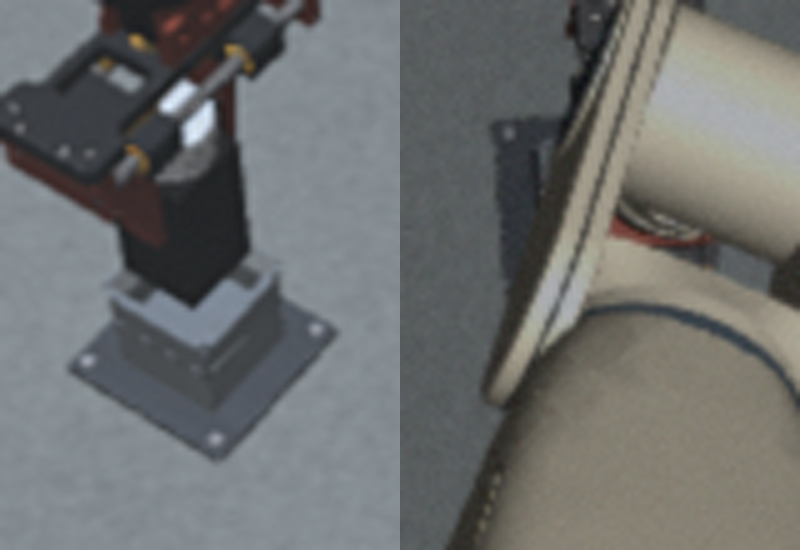

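The block's lower edge (crop corners (122,262), (195,307), (250,250)) hangs over the socket, whose rim corners are (110,295), (208,345), (282,275). I compare the two centres using the same camera.

Run:
```python
from h import *
S='scene'
f=lambda u,v,z:at(S,235+u/5,90+v/5,z)
zb=138.7-52.5
b=[f(122,262,zb),f(195,307,zb),f(250,250,zb)];c=[f(110,295,72),f(208,345,72),f(282,275,72)];p=[f(68,368,6),f(218,460,6),f(338,332,6)]
print(np.round(b),np.round(c),np.round(p))
print('body',(b[0]+b[2])/2,'rim',(c[0]+c[2])/2,'base',(p[0]+p[2])/2)
for q in(b,c,p): d=q[1]-q[0];e=q[2]-q[1];print(np.linalg.norm(d).round(1),np.linalg.norm(e).round(1),np.degrees(np.arctan2(-d[0],d[1])).round(1),np.degrees(np.arctan2(-e[1],-e[0])).round(1))
```

```text
[[ 527. -213.]
 [ 524. -163.]
 [ 477. -167.]] [[ 540. -212.]
 [ 530. -149.]
 [ 470. -150.]] [[ 561. -235.]
 [ 551. -129.]
 [ 444. -136.]]
body [ 501.91605919 -189.89943147] rim [ 505.32148113 -180.88585402] base [ 502.29149763 -185.70228133]
50.6 47.0 3.8 4.7
63.7 60.0 8.9 1.6
107.0 107.9 5.0 4.1
```

Run:
```python
from h import *
S='scene'
f=lambda u,v,z:at(S,235+u/5,90+v/5,z)
A,B,C=f(88,361,6),f(217,440,6),f(317,329,6);print('dots',A,B,C,(A+C)/2)
g=lambda u,v:at('top',360+(u-390)/4,200+(v-345)/4,6)
D=[g(435,411),g(556,405),g(567,523),g(446,531)];print('top dots',np.mean(D,0))
a=ctrl.get_image('scene')[:,:,::-1];k=8
I=cv2.resize(a[110:185,240:315],None,fx=k,fy=k,interpolation=cv2.INTER_CUBIC)
def sq(x,y,w,z,yaw,col):
    r=np.radians(yaw);M=np.array([[np.cos(r),-np.sin(r)],[np.sin(r),np.cos(r)]])
    q=(M@(np.array([[1,1,-1,-1],[1,-1,-1,1]])*w/2)).T+[x,y]
    p=(proj(S,np.c_[q,np.full(4,z)])-[240,110]+.5)*k-.5
    cv2.polylines(I,[p.round().astype(int)],True,col,1,cv2.LINE_AA)
x,y=(A+C)/2
sq(x,y,110,6,4.6,(0,255,0));sq(x,y,66,72,4.6,(0,255,0));sq(x,y,66,6,4.6,(0,255,0))
sq(501.9,-189.9,50,86.2,4.6,(0,0,255))
cv2.imwrite('pics/c5.png',I)
```

```text
dots [ 550.05281119 -229.98631123] [ 542.13992007 -137.9820811 ] [ 449.92390517 -146.74204608] [ 499.98835818 -188.36417866]
top dots [ 499.9692187  -193.28459267]
```

View pics/c5.png

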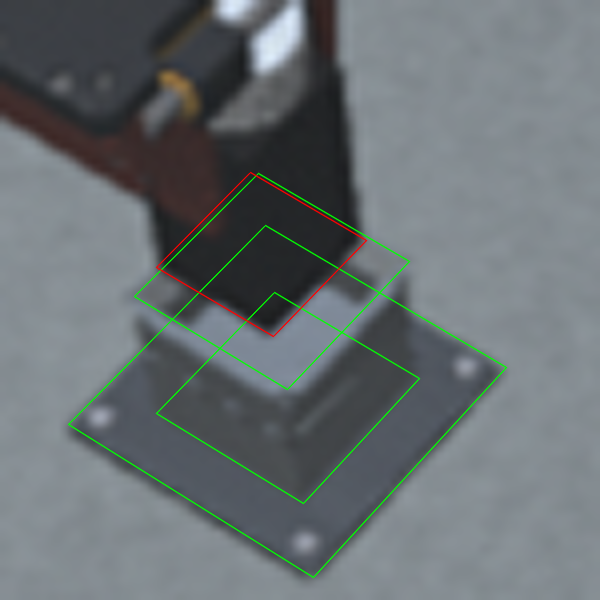

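The cradle overlay fits the base plate at about (500,-188). The body sits about 1.5 mm too far in +x and 2 mm too far in -y. I correct that and go down in steps, watching the force.

```bash
python3 -m inch '[{"xyz":[2,-1.3,0],"rot":[0,0,0]},{"xyz":[2,-1.3,6],"rot":[0,0,0]},{"xyz":[2,-1.3,12],"rot":[0,0,0]},{"xyz":[2,-1.3,16],"rot":[0,0,0]},{"xyz":[2,-1.3,18],"rot":[0,0,0]},{"xyz":[2,-1.3,18],"rot":[0,0,0]}]'
python3 -m inch '[{"xyz":[0,0,3],"rot":[0,0,0]},{"xyz":[0,0,6],"rot":[0,0,0]},{"xyz":[0,0,6],"rot":[0,0,0]}]'
python3 -c "
from h import *
rel(500.5,-187.5,92.5,4.6)"
```

```text
t: 6.0
ee_pos: [499.9, -186.0, 118.8]
orientation: [-2.13, -2.307, 0.001]
ft_force: [1.1, -0.0, -4.7]
width: 49.8
grasp_force: 29.9
t: 6.25
ee_pos: [500.5, -186.4, 113.3]
orientation: [2.13, 2.309, -0.0]
ft_force: [0.4, -1.3, -5.1]
width: 50.0
grasp_force: 29.9
now [ 500.5 -186.4  113.3] yaw 4.6 tilt [ 0.     -0.0003] q6 -0.459 F [ 0.4 -1.3 -5.1] M [-0.32 -0.01  0.05] w 50.0 g 29.9 t 6.25
xyz [-1.1 -0.1 20.8] rot [ 0.      0.0003 -0.0001]
```

```bash
python3 -m inch '[{"xyz":[-0.7,0,3],"rot":[0,0,0]},{"xyz":[-0.7,0,7],"rot":[0,0,0]},{"xyz":[-0.7,0,11],"rot":[0,0,0]},{"xyz":[-0.7,0,14],"rot":[0,0,0]},{"xyz":[-0.7,0,15],"rot":[0,0,0]},{"xyz":[-0.7,0,15],"rot":[0,0,0]}]'
python3 -m inch '[{"xyz":[0,0,2],"rot":[0,0,0]},{"xyz":[0,0,4],"rot":[0,0,0]},{"xyz":[0,0,4],"rot":[0,0,0]}]'
python3 -c "
from h import *
rel(500.5,-187.5,92.5,4.6)"
```

```text
t: 6.75
ee_pos: [500.2, -186.8, 98.2]
orientation: [-2.13, -2.308, 0.0]
ft_force: [-0.3, 0.4, -5.5]
width: 50.0
grasp_force: 29.9
t: 7.0
ee_pos: [500.3, -186.8, 94.4]
orientation: [-2.131, -2.308, 0.0]
ft_force: [-0.5, -0.8, -4.3]
width: 49.9
grasp_force: 29.9
now [ 500.3 -186.8   94.4] yaw 4.6 tilt [-0.0004  0.0002] q6 -0.46 F [-0.5 -0.8 -4.3] M [-0.05  0.03  0.01] w 49.9 g 29.9 t 7.0
xyz [-0.7  0.2  1.9] rot [-0.0004 -0.0002 -0.0003]
```

```bash
python3 -m inch '[{"xyz":[0,0,1],"rot":[0,0,0]},{"xyz":[0,0,2],"rot":[0,0,0]},{"xyz":[0,0,2],"rot":[0,0,0]}]'
python3 -m inch '[{"xyz":[0,0,1],"rot":[0,0,0]},{"xyz":[0,0,1],"rot":[0,0,0]},{"xyz":[0,0,1],"rot":[0,0,0]}]'
```

```text
t: 7.25
ee_pos: [500.5, -186.9, 92.9]
orientation: [2.131, 2.308, 0.0]
ft_force: [-0.8, 0.3, -0.6]
width: 49.9
grasp_force: 29.9
t: 7.5
ee_pos: [500.3, -187.0, 92.7]
orientation: [2.131, 2.308, -0.0]
ft_force: [-4.7, 0.7, 9.0]
width: 49.8
grasp_force: 30.0
```

Seated: the contact force shows at TCP 92.7, as expected. I release and rise to cap height.

```bash
python3 -m inch '[{"xyz":[0,0,-0.7],"rot":[0,0,0]},{"xyz":[0,0,-0.7],"rot":[0,0,0]},{"xyz":[0,0,-0.7],"rot":[0,0,0]},{"xyz":[0,0,-0.7],"rot":[0,0,0]},{"xyz":[0,0,-0.7],"rot":[0,0,0]},{"xyz":[0,0,-0.7],"rot":[0,0,0]},{"xyz":[0,0,-15],"rot":[0,0,0]},{"xyz":[0,0,-30],"rot":[0,0,0]},{"xyz":[0,0,-40],"rot":[0,0,0]},{"xyz":[0,0,-40],"rot":[0,0,0]},{"xyz":[0,0,-40],"rot":[0,0,0]}]' 0
python3 - <<'E'
from h import *
a=ctrl.get_image('scene')[:,:,::-1]
P=[]
for i in range(3): ctrl.get_image('top');P.append(ctrl.get_obs()['ee_pos'])
print(np.mean(P,0));rel(500.3,-187,133,4.6)
cv2.imwrite('pics/c6.png',cv2.resize(a[90:190,235:335],None,fx=6,fy=6,interpolation=cv2.INTER_CUBIC))
E
```

```text
t: 8.42
ee_pos: [500.8, -187.0, 132.0]
orientation: [2.13, 2.308, 0.001]
ft_force: [0.9, 0.5, 0.4]
width: 87.5
grasp_force: 0.0
[ 499.99013232 -186.73163065  131.00934336]
now [ 500.  -186.7  130.9] yaw 4.6 tilt [-0.0012  0.0005] q6 -0.46 F [-0.6  0.4  0.6] M [-0.07  0.05 -0.01] w 88.2 g 0.0 t 8.62
xyz [-0.3  0.3 -2.1] rot [-0.0012 -0.0006 -0.0003]
```

View pics/c6.png

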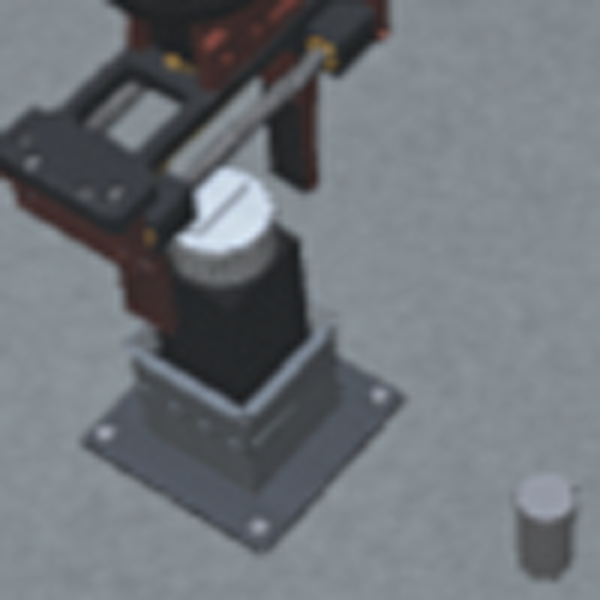

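The transmitter is seated upright, its cap top at crop (231,212). The cap's centre from that pixel:

Run:
```python
from h import *
print(at('scene',273.1,124.9,154),at('scene',235+258.5/6-.5,90+527.5/6-.5,6),proj('scene',[[542.14,-137.98,6]]))
a=ctrl.get_image('scene')
g=cv2.cvtColor(a[100:140,255:300],cv2.COLOR_RGB2GRAY);m=(g>170).astype(np.uint8)
n,l,s,c=cv2.connectedComponentsWithStats(m);i=1+s[1:,4].argmax();print(s[i],c[i]+[255,100])
k=cv2.convexHull(np.argwhere(l==i)[:,::-1].astype(np.float32));e=cv2.fitEllipse(k);print(e,at('scene',e[0][0]+255,e[0][1]+100,154))
```

```text
[ 497.81448778 -182.46760968] [ 542.18315907 -141.01864041] [[278.40053291 178.00042529]]
[ 11  18  15  14 129] [273.02325581 124.91472868]
((17.535810470581055, 24.874727249145508), (11.82993221282959, 15.657693862915039), 52.3909912109375) [ 498.68209272 -183.62120998]
```

Part of the cap is hidden by the gripper, so that value is biased. It agrees with the TCP well enough for 20 mm pads. I rise 2 mm and grip.

```bash
python3 -m inch '[{"xyz":[0,0,-2],"rot":[0,0,0]},{"xyz":[0,0,-2],"rot":[0,0,0]},{"xyz":[0,0,-2],"rot":[0,0,0]},{"xyz":[0,0,-2],"rot":[0,0,0]},{"xyz":[0,0,-2],"rot":[0,0,0]},{"xyz":[0,0,-2],"rot":[0,0,0]},{"xyz":[0,0,-2],"rot":[0,0,0]},{"xyz":[0,0,-2],"rot":[0,0,0]},{"xyz":[0,0,-2],"rot":[0,0,0]},{"xyz":[0,0,-2],"rot":[0,0,0]}]' 255
python3 -c "
from h import *
rel(500.3,-187,133,4.6)"
```

```text
t: 9.5
ee_pos: [500.4, -186.9, 133.7]
orientation: [-2.131, -2.308, 0.0]
ft_force: [0.3, -0.6, 0.0]
width: 44.7
grasp_force: 30.0
now [ 500.4 -186.9  133.7] yaw 4.6 tilt [-0.0001  0.    ] q6 -0.46 F [ 0.3 -0.6  0. ] M [-0.07  0.07 -0.  ] w 44.7 g 30.0 t 9.5
xyz [-0.1 -0.1  0.7] rot [-0.0001 -0.     -0.0003]
```

Gripped. First I try the ordinary direction: counter-clockwise from above, which is a negative turn about tool z.

```bash
python3 -m inch '[{"xyz":[0,0,0],"rot":[0,0,-0.06]},{"xyz":[0,0,0],"rot":[0,0,-0.12]},{"xyz":[0,0,0],"rot":[0,0,-0.18]},{"xyz":[0,0,0],"rot":[0,0,-0.22]},{"xyz":[0,0,0],"rot":[0,0,-0.26]},{"xyz":[0,0,0],"rot":[0,0,-0.26]}]'
python3 -c "
from h import *
rel(500.3,-187,133,4.6);print(ctrl.get_obs()['joint_torque'][5])"
```

```text
t: 10.0
ee_pos: [499.8, -187.7, 133.9]
orientation: [-1.812, -2.566, 0.002]
ft_force: [-3.0, -5.1, 2.1]
width: 45.1
grasp_force: 30.0
now [ 499.8 -187.7  133.9] yaw 19.5 tilt [-0.0012 -0.0007] q6 -0.721 F [-3.  -5.1  2.1] M [-0.92  0.79 -0.62] w 45.1 g 30.0 t 10.0
xyz [0.4 0.7 0.9] rot [-0.0013  0.0005  0.2606]
-1.1469506844878197
```

A moment of -0.62 N m opposes the turn, so this is the hard stop. I try the other way.

```bash
python3 -m inch '[{"xyz":[0,0,0],"rot":[0,0,0.06]},{"xyz":[0,0,0],"rot":[0,0,0.12]},{"xyz":[0,0,0],"rot":[0,0,0.2]},{"xyz":[0,0,0],"rot":[0,0,0.28]},{"xyz":[0,0,0],"rot":[0,0,0.36]},{"xyz":[0,0,0],"rot":[0,0,0.44]},{"xyz":[0,0,0],"rot":[0,0,0.44]}]'
python3 - <<'E'
from h import *
rel(500.3,-187,133,4.6);print(ctrl.get_obs()['joint_torque'][5])
a=ctrl.get_image('scene')[:,:,::-1]
cv2.imwrite('pics/c7.png',cv2.resize(a[90:190,235:335],None,fx=6,fy=6,interpolation=cv2.INTER_CUBIC))
E
```

```text
t: 10.58
ee_pos: [500.6, -187.1, 133.8]
orientation: [2.332, 2.104, -0.0]
ft_force: [0.3, 0.0, 0.4]
width: 44.7
grasp_force: 30.0
now [ 500.6 -187.1  133.8] yaw -5.9 tilt [ 0.0003 -0.0003] q6 -0.277 F [0.3 0.  0.4] M [-0.27  0.1  -0.03] w 44.7 g 30.0 t 10.58
xyz [ 0.1 -0.3  0.8] rot [ 0.0003  0.0003 -0.1831]
1.1109696328639984
```

View pics/c7.png

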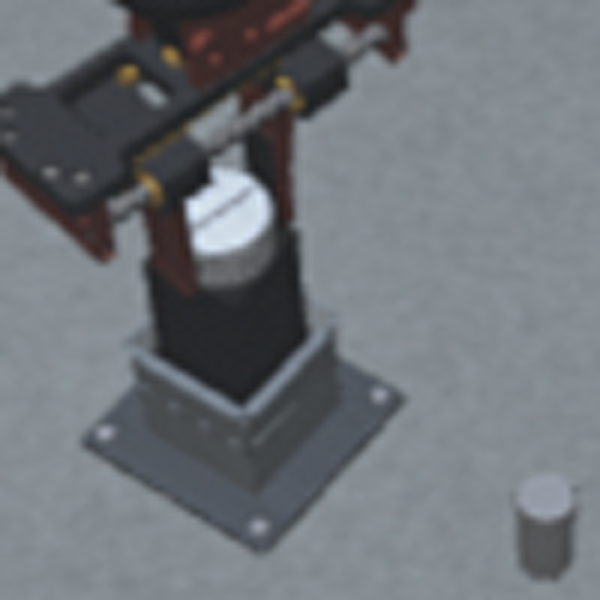

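It turns freely now: the moment is about 0, and the rib has swung from (194,233)-(250,183) to (190,226)-(255,188). I work out the cap angle from the rib.

Run:
```python
from h import *
f=lambda u,v:at('scene',235+(u+.5)/6-.5,90+(v+.5)/6-.5,157)
for p,q in(((194,233),(250,183)),((190,226),(255,188))):
    d=f(*q)-f(*p);print(np.degrees(np.arctan2(d[1],d[0])),np.linalg.norm(d))
```

```text
-178.42963012647368 35.340869540488946
168.83889902838848 33.63794969230131
```

```bash
python3 -m inch '[{"xyz":[0,0,0],"rot":[0,0,0.1]},{"xyz":[0,0,0],"rot":[0,0,0.2]},{"xyz":[0,0,0],"rot":[0,0,0.3]},{"xyz":[0,0,0],"rot":[0,0,0.4]},{"xyz":[0,0,0],"rot":[0,0,0.5]},{"xyz":[0,0,0],"rot":[0,0,0.6]},{"xyz":[0,0,0],"rot":[0,0,0.7]},{"xyz":[0,0,0],"rot":[0,0,0.8]},{"xyz":[0,0,0],"rot":[0,0,0.87]},{"xyz":[0,0,0],"rot":[0,0,0.87]},{"xyz":[0,0,0],"rot":[0,0,0.87]}]'
python3 -m inch '[{"xyz":[0,0,-0.7],"rot":[0,0,0]},{"xyz":[0,0,-1.5],"rot":[0,0,0]},{"xyz":[0,0,-1.5],"rot":[0,0,0]}]'
```

```text
t: 11.55
ee_pos: [500.9, -187.2, 134.0]
orientation: [2.998, 0.935, 0.001]
ft_force: [0.5, -2.1, 3.2]
width: 44.7
grasp_force: 30.0
t: 11.8
ee_pos: [500.2, -186.7, 135.1]
orientation: [-3.0, -0.931, 0.001]
ft_force: [0.5, -0.8, 0.1]
width: 44.7
grasp_force: 30.0
```

No downward pull after a 1.5 mm lift, so I lift on.

```bash
python3 -m inch '[{"xyz":[0,0,-2],"rot":[0,0,0]},{"xyz":[0,0,-4],"rot":[0,0,0]},{"xyz":[0,0,-6],"rot":[0,0,0]},{"xyz":[0,0,-6],"rot":[0,0,0]}]'
python3 -m inch '[{"xyz":[0,0,-6],"rot":[0,0,0]},{"xyz":[0,0,-14],"rot":[0,0,0]},{"xyz":[0,0,-26],"rot":[0,0,0]},{"xyz":[0,0,-40],"rot":[0,0,0]},{"xyz":[0,0,-54],"rot":[0,0,0]},{"xyz":[0,0,-66],"rot":[0,0,0]},{"xyz":[0,0,-74],"rot":[0,0,0]},{"xyz":[0,0,-78],"rot":[0,0,0]},{"xyz":[0,0,-78],"rot":[0,0,0]},{"xyz":[0,0,-78],"rot":[0,0,0]},{"xyz":[0,0,-78],"rot":[0,0,0]}]'
python3 - <<'E'
from h import *
rel(500.3,-187,220,-56)
a=ctrl.get_image('scene')[:,:,::-1]
cv2.imwrite('pics/c8.png',cv2.resize(a[70:190,225:345],None,fx=5,fy=5,interpolation=cv2.INTER_CUBIC))
E
```

```text
t: 12.13
ee_pos: [500.6, -186.9, 141.6]
orientation: [3.001, 0.93, 0.0]
ft_force: [0.2, -1.2, 0.0]
width: 45.0
grasp_force: 30.0
t: 13.05
ee_pos: [500.0, -186.7, 218.6]
orientation: [-3.0, -0.929, 0.001]
ft_force: [0.0, 0.4, -0.3]
width: 44.8
grasp_force: 30.0
now [ 500.  -186.7  218.6] yaw -55.6 tilt [-0.0011  0.0005] q6 0.59 F [ 0.   0.4 -0.3] M [-0.07  0.1   0.04] w 44.8 g 30.0 t 13.05
xyz [ 0.1  0.4 -1.4] rot [-0.001   0.0006  0.0074]
```

View pics/c8.png

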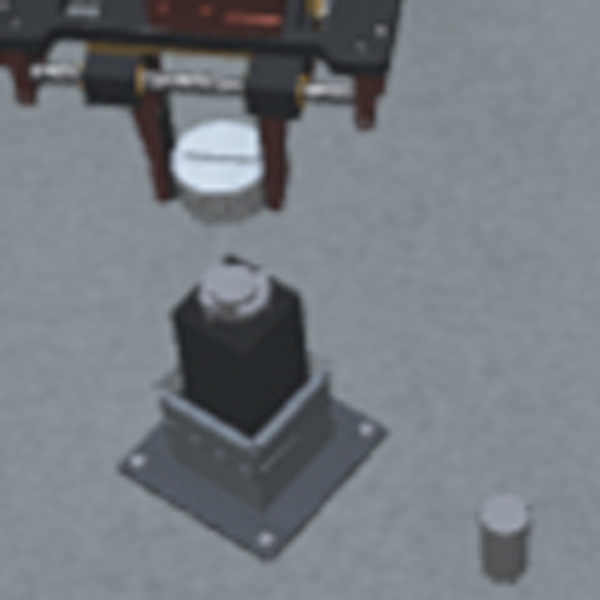

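The cap (crop (220,165)) is held level, about 85 mm above the bare neck at (234,288). The transmitter is still seated, and the battery next to it hasn't moved. I hand the job in.

```bash
python3 -c "
from workcell import ctrl
print(ctrl.close_job())"
```

```text
the job is handed in; nothing more can be done
None
```

The job is handed in at about 13 s: the peg-end transmitter is seated in the cradle, its cap turned out to be reverse-threaded and came off clockwise, and the gripper holds it level about 8 cm above where it sat; nothing else was touched.

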